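# Open the lace pattern stand and set it on its mat

### The arm

A 6-joint arm with a two-finger parallel gripper is mounted at the origin on the work surface. World frame = base frame: x ahead of the robot, y to its left, z up, the work surface at z = 0. Lengths are in m, angles in rad, forces in N, time in s.
With the tool pointing down it reaches from about 0.375 to 0.9 m from the base axis. Payload 3.1 kg.
Tool frame: the origin (TCP) lies between the finger pads; the fingertips stand 22 mm ahead of it and the grasp point (between the pads) lies 3 mm ahead of it; z points along the fingers, y is the direction in which the jaws open and shut (so a half turn about z gives the same grasp; the last joint's range is limited). The gripper opens to 87 mm and grips with 3 to 60 N. Pads are 19 mm wide; open, the fingers measure 117 mm over their backs; the gripper's body (75 mm by 190 mm) begins 51 mm behind the grasp point.
Start: joints at [-1.411, 0.527, 1.433, -0, 1.181, -0.178], TCP at [0.208, -0.589, 0.245] pointing down, gripper open.
Joint ranges: [-3.08, 3.08], [-0.75, 2.2], [0.22, 2.44], [-1.43, 4.57], [0, 2.65], [-2.85, 2.85]. Speed limits (rad/s): [2.79, 2.79, 3.14, 3.14, 3.14, 3.14].

### API

Orientations are given as a unit quaternion [x, y, z, w].
In Python, from rig import get_obs, camera, get_calibration, hand_in, search_frame gives the robot as it stands.
- The arm moves only by the shell command python3 -m jog 'ROWS' [FORCE]. ROWS is JSON, a list of rows, each an object with "grip": the closure in counts, from 0 (fully open) to 255 (shut); "travel": the shift along the world's x, y, z in cm, a list of three; "twist": the turn about the world's z in degrees. A call has 1 to 8 rows; each row shifts and turns the commanded pose from where the row before left it; what a row does not reach is not made up. A row lasts 1/10 s, in which the tool goes at most 50 mm and 8.59 degrees, less where a joint would pass 70% of its speed; a pose out of reach is approached as far as the arm can. A call is refused whole if a number of a shift passes 5 or a number of a turn 8.59, either way. A call with a gripper value outside its range is refused whole. The fingers move at their own pace and stop on an object; FORCE is the grip in N (left out, the last holds). Time passes only in rows, so rows that do not move let the fingers close. It gives the time, the measured TCP pose, the force and the opening at its end, in the units of the state.
- get_obs(): the state, without advancing time (a new reading comes with each control period).
- camera(name): name is "scene" or "side" or "wrist"; returns the picture (400x640x3 uint8, red, green, blue); there is no depth.
- get_calibration(name): a dict with "fx", "fy", "cx", "cy" (pixels), "R" (3x3) and "t" (3): a world point X has camera coordinates R X + t; the wrist camera has in their place "T_tool_cam" (4x4, takes a point from camera to tool coordinates, whose origin is the TCP and whose axes are the flange's). Camera axes: x right, y down, z forward; pixel columns grow to the right and rows downward; lengths in m; the calibration is good to about 2 mm. The wrist camera is an equidistant fisheye: a pixel r from the principal point sees the ray r / f radians off the axis. A picture is of the moment at which its call begins: read the wrist's pose just before it. get_calibration takes no time and is no camera call.
- hand_in(): hands the job in, once; it reports no verdict.
Trained networks look in the newest picture that a camera, given by its name, has taken for a name from the list of things; names that differ only in an ending like _2 or _b are one class to them, and where a whole thing is asked for, a point or a joint stands for the part that bears it (a point fixed in the world has none). Each returns a list of dicts, best first, with "p" (0 to 1); they miss things now and then, are a little off and sometimes report something else, mostly with a low value. They report only what shows in the picture. A call takes as long as a camera call. They do not tell look-alikes from the thing itself.
- search_frame(target, camera): "at" ([x, y, z] in m, in world coordinates, good to about 4 mm: the middle of the surface that is visible of it).
The state is a dict: "time": time; "q": joint angles; "joint_velocities": joint speeds; "joint_torque": joint torques, N m; "position": TCP position; "tool_rot": TCP orientation; "ft_force": force on the tool from outside, world axes, zero at the start; "moment": the same for the moment, N m; "grip_width": finger opening in m.
Only numpy, scipy, OpenCV 4.12 (cv2) and the standard library are available. Lean on these libraries where they do the work, as an engineer would, in place of code of your own. Each camera call takes 0.05 s, during which the arm holds its last target. There are 200 camera calls.

### The job

Push the pattern stand's folding prop leg out until it meets its stop, while the stand is still in its rack, and hold it pressed home there for a moment with a gentle push of about 8 N near its free end, never more than 15 N. Then lift the stand straight out by its top edge and set it down gently in the middle of the cork mat, upright on its open leg and square to the mat, with the pattern towards the robot, and let go. Leave the other things on the table where they are.

Things in the scene. Friction and masses are not known exactly. Their poses are not given: they have to be found in the camera images.
- stand: Loose dark wooden stand, 0.32-0.56 kg: upright panel 170 wide (y) x 14 thick (x) x 110 mm tall, paper pattern on its front (-x); a 12 mm high, 130 mm wide foot ledge reaches 27 mm forward of the panel's mid-plane. Origin: middle of the panel's underside. Starts upright in the rack's grooves, underside 8 mm above the table, about 2 mm of play.
- leg (a joint): Prop leg behind the stand (+x): dark board 10 mm thick, 85 mm tall from the underside up. Rad: 0 = folded, pointing to the stand's -y; grows swinging back (counterclockwise from above). At angle a it points along (sin a, -cos a) in the stand's x, y. Starts ajar, 0.6-1.0. Stiff pin: stays where left, moves under 1.3 N at 95 mm out. Its stop is met somewhere between 1.35 and 1.8.
- stop: The leg's stop: a brass bracket on the stand's back, reaching 62 mm behind the panel's mid-plane, 65 mm to +y of its middle, 30-60 mm above the underside, with an 8 mm thick round-tipped screw along y, 35 mm behind the pin, that meets the leg's far face. How far the screw reaches in varies and is not reported. Rigid. Origin: foot of the bracket, at the underside's level. Axes as the stand's.
- leg_hinge (a point): The upright pin of the leg at the level of the stand's underside: 13 mm behind the panel's mid-plane and 35 mm to +y of its middle, in the stand's frame.
- leg_tip (a point): Free end of the leg, at its top edge: 112 mm from the pin, 85 mm above the stand's underside, mid-thickness.
- stand_top (a point): Middle of the panel's top edge, 110 mm above its underside; the 14 mm thick panel is pinched here from above, fingers before and behind it. Axes as the stand's.
- stand_mid (a point): Middle of the open stand's footprint, at the level of its underside, 50 mm behind the panel's mid-plane. Axes as the stand's.
- rack: Fixed rack of mid-brown wood: two posts 80 mm tall and 50 mm deep, 210 mm over their outsides (along y), on a 4 mm base strip 60 x 230 mm. An upright groove, open at the top, in each holds 12 mm of the panel's end. Origin: middle of the underside; axes parallel to the seated stand's. The stand comes out only straight up, by more than 75 mm.
- rack_seat (a point): Where the stand's origin lies when it sits in the rack, 8 mm above the table.
- mat: Fixed cork mat, 200 mm (its x) by 250 mm (its y), 4 mm thick. Origin: middle of its underside. Its x axis points away from the robot: the stand's x axis (pattern to leg) must point the same way. The rack and the mat may be either way round, left or right.
- mat_mid (a point): Middle of the mat's top face, 4 mm above the table; the open stand's footprint middle belongs here.
- pin_tub: Bystander: open purple tub with pins, 80 x 70 x 50 mm, loose. Origin: middle of its underside.
- bobbin_pot: Bystander: white pot 80 mm tall, 68 mm across, with dark bobbins standing in it up to 115 mm, loose. Origin: middle of its underside.
- stick: Bystander: flat brown wooden stick, 200 x 24 x 8 mm, loose. Origin: middle of its underside.
Things that resemble listed ones, but are neither listed nor needed, are in the scene too. Several things have the shape of the rack; the one meant has the colours described above.

How it is judged:
On the way:
1. With the stand in its rack, the leg is pushed out to its stop and held pressed there by the fingers with 4 N or more (9 N or more between leg and stop, which is nearer the pin) for 0.3 s (distance between stand and rack_seat below 0.012 m and angle between stand's own z axis and vertical below 0.12 rad and value of joint leg above 1.33 rad and contact force between leg and stop above 9 N and contact force between the fingers and leg above 4 N), for 0.3 s.
At the end, for the whole second after the job is handed in: The stand is upright (within 0.08 rad) and at rest on the mat, underside on the cork, leg open (above 1.33 rad), the middle of its footprint within 30 mm of the mat's middle along each mat axis, square to the mat within 0.17 rad with the leg on the mat's far (+x) side, and released (x of stand_mid in the frame of mat between -0.03 and 0.03 m and y of stand_mid in the frame of mat between -0.03 and 0.03 m and z of stand_mid in the frame of mat between -0.002 and 0.01 m and angle between the y axis of stand and the y axis of mat, either way round below 0.17 rad and x of stand in the frame of mat below -0.015 m and angle between stand's own z axis and vertical below 0.08 rad and value of joint leg above 1.33 rad and linear speed of stand below 0.01 m/s and contact force between the fingers and stand below 0.1 N); the robot touches nothing.
It fails at once if The leg is pushed with more than 15 N (contact force between any of the fingers, the arm and leg above 15 N).
It fails at once if The stand is dropped or banged onto the mat (more than 40 N between them) (contact force between stand and mat above 40 N).
It fails at once if A bystander is moved by more than 15 mm (distance of any of pin_tub, bobbin_pot, stick from where it was at the start of the episode above 0.015 m).
It also fails if it takes over 72 s, if anything falls off the work surface, if the arm or the gripper's body presses on something with over 40 N, if the wrist force passes 120 N, or if a joint passes its speed limit or range.

## Working session

There is one attempt and no reset: what is moved stays moved. The work goes in short steps, Python scripts to look and compute and a shell command to move; the robot and the scene stay as the last step left them, time stands still between calls to the robot, and variables do not carry over. Pictures are saved under pics/ and viewed, about 8 in all and at most 12, crops included, and the job is handed in when it is done.

```bash
ls; mkdir -p pics
python3 - <<'E'
from rig import *
import cv2
for c in ["scene","side"]:
    im=camera(c); cv2.imwrite(f"pics/{c}0.png",im[:,:,::-1])
    for n in ["stand","leg","stop","rack","mat","pin_tub","bobbin_pot","stick"]:
        print(c,n,[(([round(v,3) for v in d["at"]]),round(d["p"],2)) for d in search_frame(n,c)][:4])
    k=get_calibration(c); print({a:(b if not hasattr(b,'tolist') else b.tolist()) for a,b in k.items()})
o=get_obs(); print(o)
E
```

```text
pics
scene stand [([0.525, 0.207, 0.076], 0.83)]
scene leg [([0.558, 0.201, 0.062], 0.7)]
scene stop [([0.558, 0.273, 0.061], 0.42)]
scene rack [([0.794, 0.202, 0.005], 0.92), ([0.508, 0.184, 0.032], 0.63), ([0.445, 0.543, 0.005], 0.57)]
scene mat [([0.48, -0.199, 0.002], 0.78)]
scene pin_tub [([0.414, -0.009, 0.025], 0.97), ([0.559, 0.198, 0.063], 0.22)]
scene bobbin_pot [([0.718, -0.004, 0.056], 0.88)]
scene stick [([0.325, 0.306, 0.004], 0.6)]
{'fx': 391.27561502225467, 'fy': 391.27561502225467, 'cx': 323.2016333823739, 'cy': 192.44951257580715, 'R': [[0.088420778576569, 0.9960539240151615, 0.007638479554983837], [0.8354495165162036, -0.06998357530012618, -0.5450930237501241], [-0.5424074771504861, 0.05457911360777234, -0.838340771458143]], 't': [-0.15559802243881204, -0.4122795427606152, 1.498405318433469]}
side stand [([0.489, 0.225, 0.071], 0.75)]
side leg []
side stop []
side rack [([0.781, 0.208, 0.021], 0.93), ([0.502, 0.302, 0.036], 0.87), ([0.435, 0.549, 0.005], 0.74)]
side mat [([0.475, -0.194, 0.003], 0.6)]
side pin_tub [([0.416, 0.002, 0.028], 0.77)]
side bobbin_pot [([
[... 425 characters left out ...]
08676389423]}
{'time': 0.9, 'q': array([-1.41049297e+00,  5.27447668e-01,  1.43271252e+00, -7.63000791e-06,
        1.18139268e+00, -1.78493289e-01]), 'joint_velocities': array([ 0.00030098,  0.00064634,  0.0002764 , -0.00022738,  0.00010099,
       -0.00091123]), 'joint_torque': array([-3.37801148e-04, -4.40000224e+01, -1.76990461e+01,  6.32706913e-02,
        5.04227146e-02, -1.93624146e-05]), 'position': array([ 0.20774586, -0.58943552,  0.24457659]), 'tool_rot': array([ 9.85686137e-01,  1.68590743e-01, -3.71020146e-06,  1.98599591e-05]), 'ft_force': array([ 0.43478051,  0.13450964, -0.40873279]), 'moment': array([ 0.02030064, -0.00037334,  0.05147682]), 'grip_width': 0.08706333585794747}
```

Run:
```python
import cv2,numpy as np
a=cv2.imread("pics/scene0.png");b=cv2.imread("pics/side0.png")
cv2.imwrite("pics/sc.png",cv2.resize(a,(800,500)));
cv2.imwrite("pics/sd.png",cv2.resize(b,(800,500)))
```

```text
(no output)
```

View pics/sc.png

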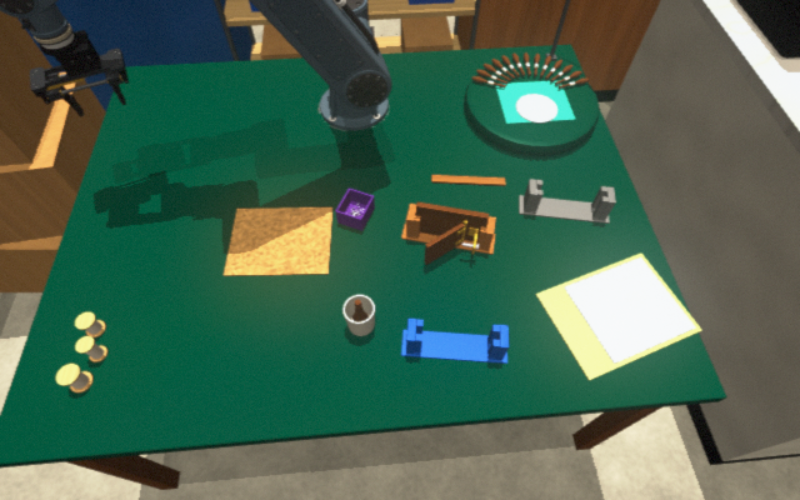

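View pics/sd.png

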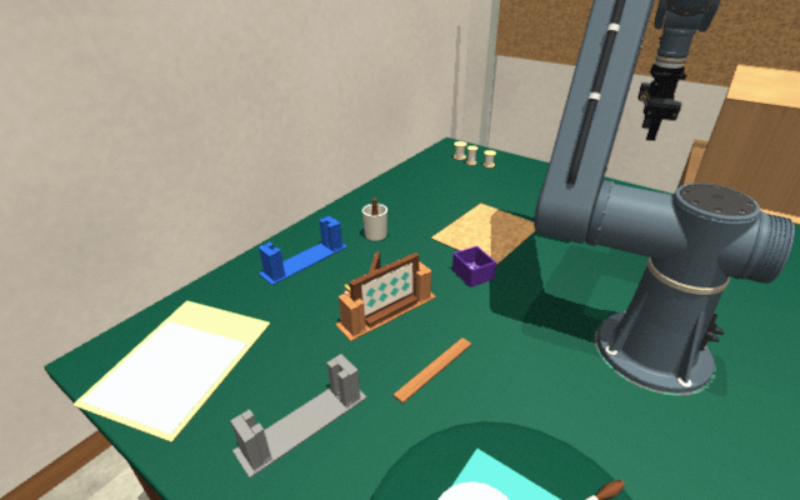

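The scene camera shows the brown rack with the stand at about (450,228) and its leg ajar, the mat at (280,242), the tub at (355,208) and the pot at (360,313). The blue and grey racks are look-alikes. The side view agrees. I'll move the wrist camera over the stand.

```bash
python3 -m jog '[{"grip":0,"travel":[4,3,1],"twist":8.5},{"grip":0,"travel":[4,3,1],"twist":8.5},{"grip":0,"travel":[4,3,1],"twist":8.5},{"grip":0,"travel":[4,3,1],"twist":8.5},{"grip":0,"travel":[4,3,1],"twist":8.5},{"grip":0,"travel":[3,4,1],"twist":8.5},{"grip":0,"travel":[3,4,1],"twist":8.5},{"grip":0,"travel":[3,4,1],"twist":8.5}]'
python3 -m jog '[{"grip":0,"travel":[1,4.8,0.5],"twist":2},{"grip":0,"travel":[1,4.8,0.5],"twist":0},{"grip":0,"travel":[0.5,4.8,0.5],"twist":0},{"grip":0,"travel":[0.5,4.8,0.5],"twist":0},{"grip":0,"travel":[0,4.8,0.5],"twist":0},{"grip":0,"travel":[0,4.8,0],"twist":0},{"grip":0,"travel":[0,4.8,0],"twist":0},{"grip":0,"travel":[0,4.8,0],"twist":0}]'
```

```text
time: 1.7
position: [0.4932, -0.3229, 0.3235]
tool_rot: [0.721, 0.693, 0.0, 0.0]
ft_force: [0.3, -1.1, -0.4]
grip_width: 0.0872
time: 2.5
position: [0.5218, 0.0612, 0.3483]
tool_rot: [0.711, 0.703, 0.0, 0.0]
ft_force: [0.9, 0.4, -0.4]
grip_width: 0.0871
```

```bash
python3 -m jog '[{"grip":0,"travel":[0,4.5,0],"twist":0},{"grip":0,"travel":[0,4.5,0],"twist":0},{"grip":0,"travel":[0,4,0],"twist":0},{"grip":0,"travel":[0,0,0],"twist":0},{"grip":0,"travel":[0,0,0],"twist":0},{"grip":0,"travel":[0,0,0],"twist":0}]'
cat > h.py <<'E'
from rig import *
import numpy as np, cv2
from scipy.spatial.transform import Rotation as Ro
k=get_calibration("wrist")
def shoot(name):
    o=get_obs(); im=camera("wrist"); cv2.imwrite(f"pics/{name}.png",im[:,:,::-1])
    T=np.eye(4);T[:3,:3]=Ro.from_quat(o["tool_rot"]).as_matrix();T[:3,3]=o["position"]
    np.save(f"pics/{name}.npy",T@np.array(k["T_tool_cam"])); return im
def topix(T,X):
    c=np.linalg.inv(T)@np.append(X,1); r=np.hypot(c[0],c[1]); th=np.arctan2(r,c[2])
    return k["fx"]*th*c[0]/r+k["cx"], k["fy"]*th*c[1]/r+k["cy"]
def toworld(T,u,v,z):
    a=(u-k["cx"])/k["fx"];b=(v-k["cy"])/k["fy"];th=np.hypot(a,b)
    d=T[:3,:3]@np.array([np.sin(th)*a/th,np.sin(th)*b/th,np.cos(th)]); s=(z-T[2,3])/d[2]
    return T[:3,3]+s*d
E
python3 - <<'E'
from h import *
shoot("w1"); T=np.load("pics/w1.npy"); print(T.round(3),{a:k[a] for a in("fx","fy","cx","cy")})
for n in ["stand","leg","stop","leg_tip","stand_top","leg_hinge","rack","mat"]:
    print(n,[(np.round(d["at"],3),round(d["p"],2)) for d in search_frame(n,"wrist")][:3])
a=cv2.imread("pics/w1.png"); cv2.imwrite("pics/w1b.png",cv2.resize(a,(800,500)))
E
```

```text
time: 3.1
position: [0.5221, 0.1884, 0.3479]
tool_rot: [0.711, 0.703, -0.0, 0.0]
ft_force: [0.5, 0.1, -0.9]
grip_width: 0.0871
[[ 1.    -0.01  -0.003  0.523]
 [-0.011 -0.963 -0.268  0.261]
 [ 0.     0.268 -0.963  0.488]
 [ 0.     0.     0.     1.   ]] {'fx': 309.70691628693146, 'fy': 309.70691628693146, 'cx': 324.5500690228562, 'cy': 199.2151964121165}
stand [(array([0.503, 0.23 , 0.09 ]), 0.88), (array([0.562, 0.269, 0.065]), 0.49)]
leg [(array([0.549, 0.207, 0.083]), 0.75), (array([0.508, 0.211, 0.035]), 0.55)]
stop [(array([0.564, 0.27 , 0.064]), 0.65), (array([0.502, 0.232, 0.092]), 0.3)]
leg_tip [(array([0.548, 0.208, 0.094]), 0.58)]
stand_top [(array([0.499, 0.225, 0.096]), 0.68)]
leg_hinge [(array([0.509, 0.224, 0.094]), 0.82)]
rack [(array([0.425, 0.428, 0.021]), 0.95), (array([0.784, 0.196, 0.008]), 0.93), (array([0.506, 0.209, 0.038]), 0.66)]
mat [(array([ 0.454, -0.094,  0.005]), 0.84)]
```

View pics/w1b.png

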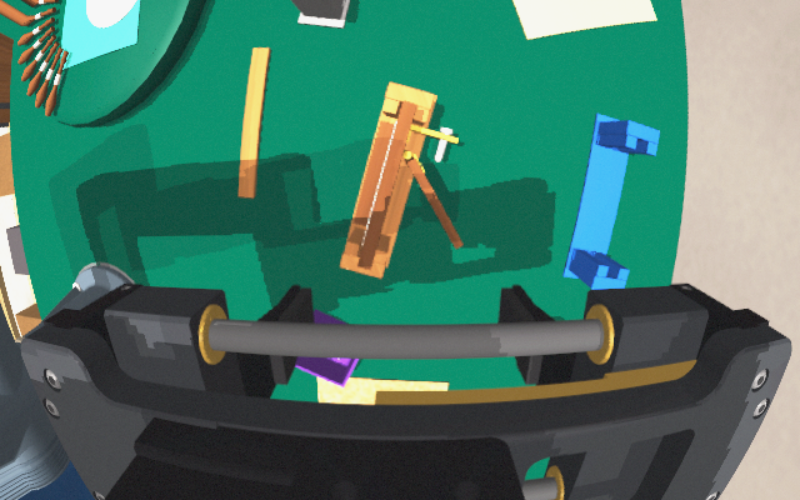

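The wrist picture shows the rack running from (412,95) to (362,268) in the 800-wide view, the leg from its pin at (408,155) to its tip at (458,245), and the brass stop at (440,135). A crop will let me read the corners.

Run:
```python
import cv2
a=cv2.imread("pics/w1.png")[60:228,255:395]; cv2.imwrite("pics/w1c.png",cv2.resize(a,None,fx=3.5,fy=3.5,interpolation=cv2.INTER_CUBIC))
```

```text
(no output)
```

View pics/w1c.png

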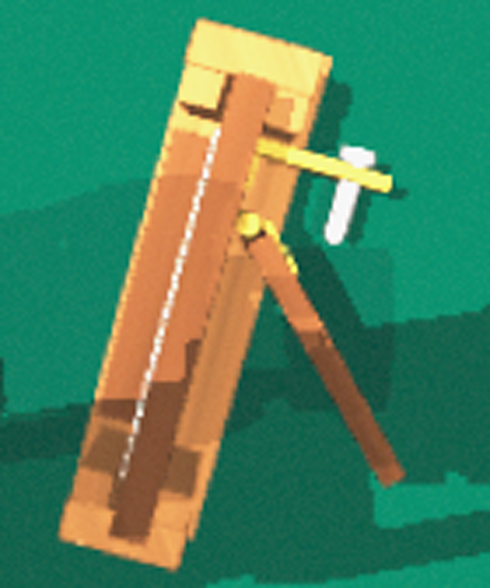

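Run:
```python
from h import *
T=np.load("pics/w1.npy")
P=lambda x,y,z: toworld(T,255+(x+.5)/3.5-.5,60+(y+.5)/3.5-.5,z)[:2]
a,b=P(252,79,.118),P(131,539,.118)
print("panel ends",a,b,"len",np.hypot(*(a-b)),"mid",(a+b)/2)
yaw=np.arctan2(*(a-b)[::-1])-np.pi/2; print("yaw deg",np.degrees(yaw))
c=[P(x,y,.004) for x,y in[(200,18),(331,57),(60,540),(180,570)]]
print("base",[np.round(p,4) for p in c],"mid",np.mean(c,0))
for i,j in((0,2),(1,3),(0,1),(2,3)):
    d=c[i]-c[j]; print(np.hypot(*d).round(4),np.degrees(np.arctan2(d[1],d[0])).round(2))
R=np.array([[np.cos(yaw),-np.sin(yaw)],[np.sin(yaw),np.cos(yaw)]])
o=(a+b)/2
for n,q in dict(hinge=P(250,225,.1),tip=P(391,478,.093),screw=P(335,240,.053),bracket=P(390,185,.068)).items(): print(n,q.round(4),"stand frame",(R.T@(q-o)).round(4))
```

```text
panel ends [0.52577579 0.30042323] [0.48064766 0.13975467] len 0.16688599884366132 mid [0.50321172 0.22008895]
yaw deg -15.688840295540547
base [array([0.5042, 0.3407]), array([0.5615, 0.3226]), array([0.4336, 0.1021]), array([0.4903, 0.0867])] mid [0.49739312 0.21301686]
0.2488 73.52
0.2464 73.22
0.0601 162.45
0.0588 164.82
hinge [0.5247 0.25  ] stand frame [0.0126 0.0346]
tip [0.5772 0.1548] stand frame [ 0.0889 -0.0429]
screw [0.5587 0.2425] stand frame [0.0474 0.0366]
bracket [0.5788 0.2647] stand frame [0.0607 0.0634]
```

```bash
python3 -m jog '[{"grip":255,"travel":[1.1,-1.8,-2],"twist":-7.7},{"grip":255,"travel":[1.1,-1.8,-3],"twist":-7.7},{"grip":255,"travel":[0,0,-4],"twist":0},{"grip":255,"travel":[0,0,-4],"twist":0},{"grip":255,"travel":[0,0,-4],"twist":0},{"grip":255,"travel":[0,0,-2.8],"twist":0},{"grip":255,"travel":[0,0,0],"twist":0},{"grip":255,"travel":[0,0,0],"twist":0}]' 20
cat >> h.py <<'E'
o=np.array([.5032,.2201]);yaw=np.radians(-16)
R=np.array([[np.cos(yaw),-np.sin(yaw)],[np.sin(yaw),np.cos(yaw)]])
E
python3 - <<'E'
from h import *
ob=get_obs(); print("tcp in stand",R.T@(ob["position"][:2]-o), Ro.from_quat(ob["tool_rot"]).as_euler("ZYX",True),ob["ft_force"])
shoot("w2")
a=cv2.imread("pics/w2.png"); cv2.imwrite("pics/w2b.png",cv2.resize(a,(800,500)))
for n in ["leg","stop","stand_top"]:
    print(n,[(np.round(R.T@(np.array(d["at"][:2])-o),3),d["at"][2],round(d["p"],2)) for d in search_frame(n,"wrist")][:2])
E
```

```text
time: 4.35
position: [0.5445, 0.1533, 0.1502]
tool_rot: [0.799, 0.602, -0.0, -0.0]
ft_force: [0.2, 0.5, 1.4]
grip_width: 0.0311
tcp in stand [ 0.05811209 -0.05282296] [ 7.40057654e+01 -2.18932960e-04 -1.79991891e+02] [0.17012061 0.51265202 1.35548785]
leg [(array([ 0.051, -0.003]), 0.0862, 0.92), (array([0.008, 0.044]), 0.0026, 0.75)]
stop [(array([0.044, 0.066]), 0.059, 0.75)]
stand_top [(array([0.009, 0.009]), 0.0929, 0.66)]
```

View pics/w2b.png

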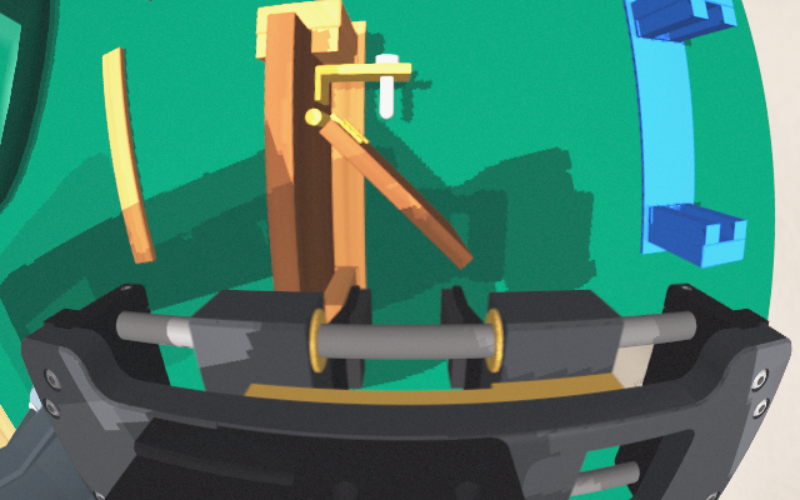

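The view is aligned with the stand, and the leg runs from (313,117) to its tip at (465,258). The fingers, still closing, are between the panel and the leg tip. I'll finish closing and go down.

```bash
python3 -m jog '[{"grip":255,"travel":[0,0,0],"twist":0},{"grip":255,"travel":[0,0,0],"twist":0},{"grip":255,"travel":[0,0,0],"twist":0},{"grip":255,"travel":[0,0,-2],"twist":0},{"grip":255,"travel":[0,0,-2],"twist":0},{"grip":255,"travel":[0,0,-1.5],"twist":0},{"grip":255,"travel":[0,0,-1],"twist":0},{"grip":255,"travel":[0,0,0],"twist":0}]'
python3 - <<'E'
from h import *
# path in stand frame -> world cm steps
pts=np.array([[.058,-.053],[.075,-.036],[.088,-.018],[.093,-.006],[.093,0.0]])
w=pts@R.T; print((np.diff(w,axis=0)*100).round(2)); print("ystep 1mm",(R@[0,.1]).round(3))
E
```

```text
time: 5.35
position: [0.5433, 0.1532, 0.0838]
tool_rot: [0.799, 0.602, -0.001, -0.001]
ft_force: [-0.2, 0.2, -0.9]
grip_width: 0.0006
[[2.1  1.17]
 [1.75 1.37]
 [0.81 1.02]
 [0.17 0.58]]
ystep 1mm [0.028 0.096]
```

```bash
python3 -m jog '[{"grip":255,"travel":[0.5,0.3,0],"twist":0},{"grip":255,"travel":[0.5,0.3,0],"twist":0},{"grip":255,"travel":[0.5,0.3,0],"twist":0},{"grip":255,"travel":[0.5,0.3,0],"twist":0},{"grip":255,"travel":[0.45,0.35,0],"twist":0},{"grip":255,"travel":[0.45,0.35,0],"twist":0},{"grip":255,"travel":[0.45,0.35,0],"twist":0}]'
python3 - <<'E'
from h import *
ob=get_obs(); print(R.T@(ob["position"][:2]-o), R.T@ob["ft_force"][:2],ob["ft_force"][2])
E
```

```text
time: 6.05
position: [0.578, 0.1761, 0.0851]
tool_rot: [0.799, 0.602, -0.0, -0.0]
ft_force: [-1.6, -1.2, 0.8]
grip_width: 0.0008
[ 0.08400407 -0.02164571] [-1.25125995 -1.61009269] 0.828644965134045
```

```bash
python3 -m jog '[{"grip":255,"travel":[0.26,0.25,0],"twist":0},{"grip":255,"travel":[0.26,0.25,0],"twist":0},{"grip":255,"travel":[0.26,0.25,0],"twist":0},{"grip":255,"travel":[0.26,0.25,0],"twist":0}]'
python3 - <<'E'
from h import *
ob=get_obs(); print(R.T@(ob["position"][:2]-o), R.T@ob["ft_force"][:2],ob["ft_force"][2])
shoot("w3"); a=cv2.imread("pics/w3.png"); cv2.imwrite("pics/w3b.png",cv2.resize(a,(800,500)))
E
```

```text
time: 6.45
position: [0.5877, 0.1861, 0.0848]
tool_rot: [0.799, 0.602, -0.0, -0.0]
ft_force: [-1.4, -1.7, 0.1]
grip_width: 0.0008
[ 0.09062237 -0.00939548] [-0.85839186 -2.04143189] 0.09583295999278224
```

View pics/w3b.png

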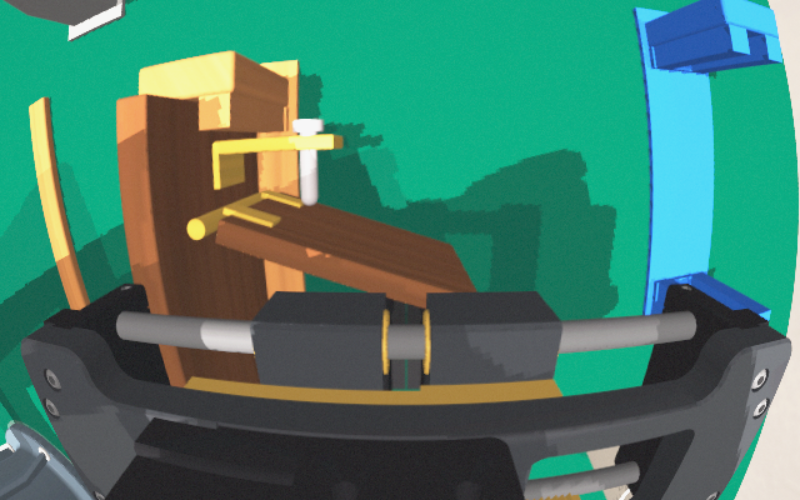

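The leg has swung most of the way out, with its tip at (470,290), and is nearing the screw tip at (310,200). I'll continue in 1 mm steps and read the force as I go.

```bash
for i in 1; do python3 -m jog '[{"grip":255,"travel":[0.03,0.1,0],"twist":0},{"grip":255,"travel":[0.03,0.1,0],"twist":0},{"grip":255,"travel":[0.03,0.1,0],"twist":0},{"grip":255,"travel":[0,0,0],"twist":0}]'; python3 -m jog '[{"grip":255,"travel":[0.03,0.1,0],"twist":0},{"grip":255,"travel":[0.03,0.1,0],"twist":0},{"grip":255,"travel":[0,0,0],"twist":0}]'; done
```

```text
time: 6.9
position: [0.5894, 0.1888, 0.0852]
tool_rot: [0.799, 0.602, 0.0, 0.0]
ft_force: [-0.2, -1.6, 1.2]
grip_width: 0.0009
time: 7.2
position: [0.5897, 0.1909, 0.0851]
tool_rot: [0.799, 0.602, 0.0, 0.0]
ft_force: [0.2, -1.3, -0.1]
grip_width: 0.0007
```

```bash
python3 -m jog '[{"grip":255,"travel":[0.03,0.1,0],"twist":0},{"grip":255,"travel":[0.03,0.1,0],"twist":0},{"grip":255,"travel":[0,0,0],"twist":0}]'; python3 -m jog '[{"grip":255,"travel":[0.03,0.1,0],"twist":0},{"grip":255,"travel":[0.03,0.1,0],"twist":0},{"grip":255,"travel":[0,0,0],"twist":0}]'
```

```text
time: 7.5
position: [0.5902, 0.193, 0.085]
tool_rot: [0.799, 0.602, 0.0, 0.0]
ft_force: [0.6, -1.2, -0.3]
grip_width: 0.0008
time: 7.8
position: [0.5908, 0.195, 0.085]
tool_rot: [0.799, 0.602, 0.0, 0.0]
ft_force: [0.7, -0.8, 0.6]
grip_width: 0.0005
```

```bash
python3 -m jog '[{"grip":255,"travel":[0.03,0.1,0],"twist":0},{"grip":255,"travel":[0.03,0.1,0],"twist":0},{"grip":255,"travel":[0,0,0],"twist":0}]'; python3 -m jog '[{"grip":255,"travel":[0.03,0.1,0],"twist":0},{"grip":255,"travel":[0,0,0],"twist":0}]'; python3 -m jog '[{"grip":255,"travel":[0.03,0.1,0],"twist":0},{"grip":255,"travel":[0,0,0],"twist":0}]'
```

```text
time: 8.1
position: [0.5914, 0.197, 0.085]
tool_rot: [0.799, 0.602, 0.0, 0.0]
ft_force: [-0.1, -1.3, 0.3]
grip_width: 0.0003
time: 8.3
position: [0.5916, 0.198, 0.085]
tool_rot: [0.799, 0.602, 0.0, -0.0]
ft_force: [0.1, -1.6, -1.2]
grip_width: 0.0005
time: 8.5
position: [0.5919, 0.1989, 0.085]
tool_rot: [0.799, 0.602, 0.0, -0.0]
ft_force: [0.5, -0.2, 0.3]
grip_width: 0.0003
```

```bash
python3 -m jog '[{"grip":255,"travel":[0.03,0.1,0],"twist":0},{"grip":255,"travel":[0,0,0],"twist":0}]'; python3 -m jog '[{"grip":255,"travel":[0.03,0.1,0],"twist":0},{"grip":255,"travel":[0,0,0],"twist":0}]'; python3 -m jog '[{"grip":255,"travel":[0.03,0.1,0],"twist":0},{"grip":255,"travel":[0,0,0],"twist":0}]'
```

```text
time: 8.7
position: [0.5923, 0.1999, 0.085]
tool_rot: [0.799, 0.602, 0.0, 0.0]
ft_force: [0.1, -1.4, -0.1]
grip_width: 0.0001
time: 8.9
position: [0.5926, 0.2009, 0.085]
tool_rot: [0.799, 0.602, 0.0, -0.0]
ft_force: [-0.3, -2.2, -0.0]
grip_width: 0.0006
time: 9.1
position: [0.5929, 0.2019, 0.085]
tool_rot: [0.799, 0.602, 0.0, -0.0]
ft_force: [-0.1, -1.5, 0.4]
grip_width: 0.0003
```

Run:
```python
from h import *
ob=get_obs(); print(R.T@(ob["position"][:2]-o), R.T@ob["ft_force"][:2],ob["moment"])
shoot("w4"); a=cv2.imread("pics/w4.png")[70:270,100:420]; cv2.imwrite("pics/w4b.png",cv2.resize(a,None,fx=2.4,fy=2.4))
```

```text
[0.09120252 0.00726016] [ 0.36886867 -1.49692561] [-0.21541373 -0.10477626 -0.03544869]
```

View pics/w4b.png

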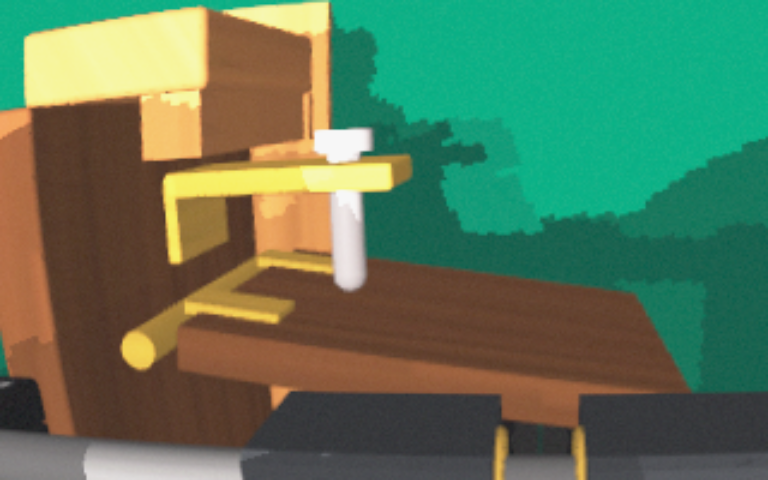

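The screw tip at (350,280) is almost at the leg's far face. I'll keep stepping.

```bash
python3 -m jog '[{"grip":255,"travel":[0.03,0.1,0],"twist":0},{"grip":255,"travel":[0,0,0],"twist":0}]'; python3 -m jog '[{"grip":255,"travel":[0.03,0.1,0],"twist":0},{"grip":255,"travel":[0,0,0],"twist":0}]'
```

```text
time: 9.35
position: [0.5932, 0.2029, 0.085]
tool_rot: [0.799, 0.602, 0.0, -0.0]
ft_force: [0.5, -0.9, 0.6]
grip_width: 0.0004
time: 9.55
position: [0.5935, 0.2039, 0.085]
tool_rot: [0.799, 0.602, 0.0, 0.0]
ft_force: [-0.2, -0.3, -0.1]
grip_width: 0.0004
```

```bash
python3 -m jog '[{"grip":255,"travel":[0.03,0.1,0],"twist":0},{"grip":255,"travel":[0,0,0],"twist":0}]'; python3 -m jog '[{"grip":255,"travel":[0.02,0.07,0],"twist":0},{"grip":255,"travel":[0,0,0],"twist":0}]'
```

```text
time: 9.75
position: [0.5938, 0.205, 0.085]
tool_rot: [0.799, 0.602, 0.0, -0.0]
ft_force: [0.8, -1.8, 0.9]
grip_width: 0.0007
time: 9.95
position: [0.594, 0.2056, 0.085]
tool_rot: [0.799, 0.602, 0.0, 0.0]
ft_force: [-0.5, -0.7, 0.7]
grip_width: 0.0005
```

```bash
python3 -m jog '[{"grip":255,"travel":[0.02,0.07,0],"twist":0},{"grip":255,"travel":[0,0,0],"twist":0}]'; python3 -m jog '[{"grip":255,"travel":[0.02,0.07,0],"twist":0},{"grip":255,"travel":[0,0,0],"twist":0}]'
```

```text
time: 10.15
position: [0.5941, 0.2062, 0.085]
tool_rot: [0.799, 0.602, -0.0, 0.0]
ft_force: [0.2, -1.0, 0.0]
grip_width: 0.0008
time: 10.35
position: [0.5942, 0.2068, 0.085]
tool_rot: [0.799, 0.602, -0.0, -0.0]
ft_force: [-0.0, -1.9, 1.9]
grip_width: 0.0
```

```bash
python3 -m jog '[{"grip":255,"travel":[0.02,0.07,0],"twist":0},{"grip":255,"travel":[0,0,0],"twist":0}]'; python3 -m jog '[{"grip":255,"travel":[0.02,0.07,0],"twist":0},{"grip":255,"travel":[0,0,0],"twist":0}]'
```

```text
time: 10.55
position: [0.5943, 0.2074, 0.0849]
tool_rot: [0.799, 0.602, -0.0, -0.0]
ft_force: [-1.2, -3.3, 1.2]
grip_width: 0.0005
time: 10.75
position: [0.5945, 0.2079, 0.085]
tool_rot: [0.799, 0.602, -0.0, 0.0]
ft_force: [-0.4, -4.9, 2.1]
grip_width: 0.0005
```

Force is rising, so the leg has met something firm. I'll take smaller steps.

```bash
python3 -m jog '[{"grip":255,"travel":[0.01,0.05,0],"twist":0},{"grip":255,"travel":[0,0,0],"twist":0}]'; python3 -m jog '[{"grip":255,"travel":[0,0,0],"twist":0}]'
```

```text
time: 10.95
position: [0.5946, 0.2083, 0.085]
tool_rot: [0.799, 0.602, -0.001, 0.0]
ft_force: [-1.8, -4.7, 1.8]
grip_width: 0.0003
time: 11.05
position: [0.5946, 0.2083, 0.085]
tool_rot: [0.799, 0.602, -0.001, 0.0]
ft_force: [-1.3, -4.7, 1.7]
grip_width: 0.0008
```

```bash
python3 -m jog '[{"grip":255,"travel":[0.01,0.03,0],"twist":0},{"grip":255,"travel":[0,0,0],"twist":0}]'; python3 -m jog '[{"grip":255,"travel":[0,0,0],"twist":0}]'
```

```text
time: 11.25
position: [0.5947, 0.2084, 0.085]
tool_rot: [0.798, 0.602, -0.001, 0.0]
ft_force: [-0.2, -6.2, 2.2]
grip_width: 0.0006
time: 11.35
position: [0.5947, 0.2084, 0.085]
tool_rot: [0.799, 0.602, -0.001, 0.0]
ft_force: [-0.7, -5.7, 1.7]
grip_width: 0.0007
```

```bash
python3 -m jog '[{"grip":255,"travel":[0.01,0.04,0],"twist":0},{"grip":255,"travel":[0,0,0],"twist":0},{"grip":255,"travel":[0,0,0],"twist":0}]'; python3 -c "
from h import *
ob=get_obs();print(R.T@(ob['position'][:2]-o),R.T@ob['ft_force'][:2])"
```

```text
time: 11.65
position: [0.5947, 0.2086, 0.085]
tool_rot: [0.798, 0.602, -0.001, 0.0]
ft_force: [-1.4, -6.7, 2.4]
grip_width: 0.0003
[0.09113315 0.01418343] [ 0.52789777 -6.84694239]
```

```bash
python3 -m jog '[{"grip":255,"travel":[0.01,0.03,0],"twist":0},{"grip":255,"travel":[0,0,0],"twist":0}]'; python3 -m jog '[{"grip":255,"travel":[0,0,0],"twist":0}]'
```

```text
time: 11.85
position: [0.5948, 0.2088, 0.085]
tool_rot: [0.798, 0.602, -0.001, 0.0]
ft_force: [-0.8, -7.5, 2.4]
grip_width: 0.0003
time: 11.95
position: [0.5948, 0.2088, 0.085]
tool_rot: [0.798, 0.602, -0.001, 0.0]
ft_force: [-0.8, -6.5, 1.6]
grip_width: 0.0006
```

```bash
python3 -m jog '[{"grip":255,"travel":[0.01,0.04,0],"twist":0},{"grip":255,"travel":[0,0,0],"twist":0},{"grip":255,"travel":[0,0,0],"twist":0},{"grip":255,"travel":[0,0,0],"twist":0},{"grip":255,"travel":[0,0,0],"twist":0},{"grip":255,"travel":[0,0,0],"twist":0},{"grip":255,"travel":[0,0,0],"twist":0},{"grip":255,"travel":[0,0,0],"twist":0}]'
python3 - <<'E'
from h import *
for i in range(5):
    shoot("w5"); ob=get_obs(); print(R.T@(ob["position"][:2]-o), R.T@ob["ft_force"][:2],ob["ft_force"][2])
a=cv2.imread("pics/w5.png")[70:270,100:420]; cv2.imwrite("pics/w5b.png",cv2.resize(a,None,fx=2.4,fy=2.4))
E
```

```text
time: 12.75
position: [0.5948, 0.2089, 0.085]
tool_rot: [0.798, 0.602, -0.001, 0.0]
ft_force: [-1.6, -7.9, 2.7]
grip_width: 0.0001
[0.0911494  0.01450722] [ 0.21688231 -6.77082075] 2.5762484744259324
[0.09116261 0.01452353] [ 0.03782593 -7.05695131] 2.4765869574135397
[0.0911599  0.01453652] [ 0.92652672 -7.75852046] 2.74623654340857
[0.09117994 0.01451281] [-0.59920126 -6.86580649] 3.1856960711008493
[0.09116514 0.01454543] [ 1.69328421 -6.89066894] 2.40734128727457
```

View pics/w5b.png

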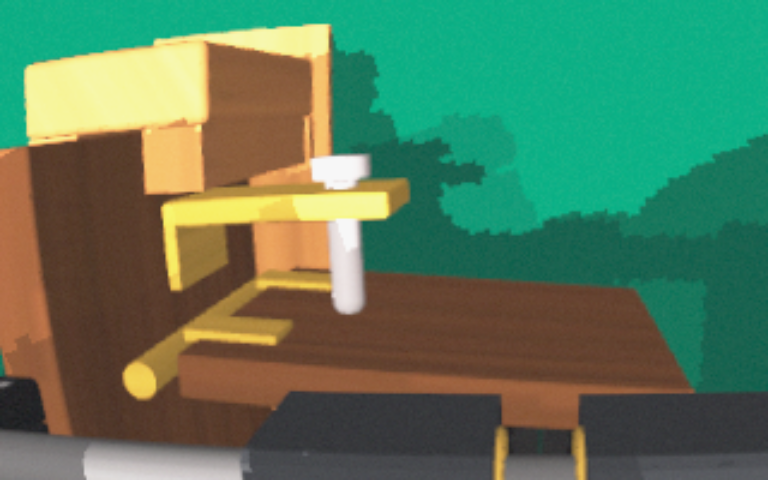

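The screw tip at (348,300) is against the leg's far face and the leg is about square to the panel, at about 7 N. I'll do a slightly firmer hold, then back off.

```bash
python3 -m jog '[{"grip":255,"travel":[0.01,0.05,0],"twist":0},{"grip":255,"travel":[0,0,0],"twist":0},{"grip":255,"travel":[0,0,0],"twist":0},{"grip":255,"travel":[0,0,0],"twist":0},{"grip":255,"travel":[0,0,0],"twist":0},{"grip":255,"travel":[0,0,0],"twist":0}]'; python3 -m jog '[{"grip":255,"travel":[-0.03,-0.1,0],"twist":0},{"grip":255,"travel":[-0.1,-0.3,0],"twist":0},{"grip":255,"travel":[-0.5,-1,0],"twist":0},{"grip":255,"travel":[-1,-2,0],"twist":0},{"grip":255,"travel":[0,0,3],"twist":0},{"grip":255,"travel":[0,0,4.5],"twist":0},{"grip":0,"travel":[0,0,4.5],"twist":0}]';  python3 -m jog '[{"grip":0,"travel":[-3.5,2.2,2],"twist":0},{"grip":0,"travel":[-3.5,2.2,2],"twist":0},{"grip":0,"travel":[0,0,1],"twist":0},{"grip":0,"travel":[0,0,0],"twist":0},{"grip":0,"travel":[0,0,0],"twist":0},{"grip":0,"travel":[0,0,0],"twist":0}]'
python3 - <<'E'
from h import *
ob=get_obs(); print(R.T@(ob["position"][:2]-o))
shoot("w6"); a=cv2.imread("pics/w6.png"); cv2.imwrite("pics/w6b.png",cv2.resize(a,(800,500)))
for n in ["leg","stop","stand_top","leg_tip","stand"]:
    print(n,[(np.round(R.T@(np.array(d["at"][:2])-o),3),d["at"][2],round(d["p"],2)) for d in search_frame(n,"wrist")][:2])
E
```

```text
time: 13.6
position: [0.5949, 0.2092, 0.0851]
tool_rot: [0.798, 0.602, -0.001, 0.001]
ft_force: [-1.0, -8.5, 3.8]
grip_width: 0.0002
time: 14.3
position: [0.5781, 0.1766, 0.2054]
tool_rot: [0.799, 0.602, -0.001, -0.001]
ft_force: [1.3, -0.3, 0.1]
grip_width: 0.0037
time: 14.9
position: [0.5095, 0.2201, 0.2539]
tool_rot: [0.799, 0.601, -0.001, -0.0]
ft_force: [0.2, -0.3, -1.1]
grip_width: 0.0484
[0.00608689 0.00173904]
leg [(array([0.065, 0.036]), 0.0893, 0.76)]
stop [(array([0.043, 0.066]), 0.0656, 0.67), (array([-0.197,  0.03 ]), 0.0055, 0.39)]
stand_top [(array([-0.001,  0.018]), 0.0927, 0.92)]
leg_tip [(array([0.063, 0.039]), 0.0923, 0.67)]
stand [(array([0.003, 0.025]), 0.0926, 0.97)]
```

View pics/w6b.png

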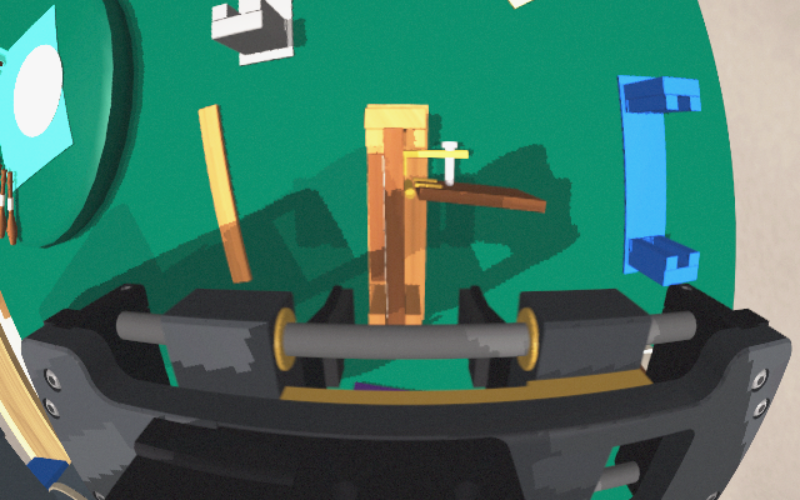

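The leg stays open, with its tip at (545,207). The panel's top edge runs from (394,128) to (394,322) and is parallel to the tool. I'll check the centre line numerically.

Run:
```python
from h import *
T=np.load("pics/w6.npy")
for u,v,z in[(393.5,128,.118),(394,320,.118),(545,205,.093),(411,193,.1)]: print((R.T@(toworld(T,u*.8,v*.8,z)[:2]-o)).round(4))
print("to (0.000,.003):",o+R@[0,.003])
```

```text
[-0.0023  0.0858]
[-0.0031 -0.0603]
[0.1203 0.0281]
[0.0102 0.037 ]
to (0.000,.003): [0.50402691 0.22298379]
```

```bash
python3 -m jog '[{"grip":0,"travel":[-0.7,0.25,-2],"twist":0},{"grip":0,"travel":[0,0,-3],"twist":0},{"grip":0,"travel":[0,0,-3],"twist":0},{"grip":0,"travel":[0,0,-2.5],"twist":0},{"grip":0,"travel":[0,0,-2],"twist":0},{"grip":0,"travel":[0,0,-1.3],"twist":0},{"grip":0,"travel":[0,0,-0.8],"twist":0},{"grip":0,"travel":[0,0,0],"twist":0}]'
python3 -m jog '[{"grip":255,"travel":[0,0,0],"twist":0},{"grip":255,"travel":[0,0,0],"twist":0},{"grip":255,"travel":[0,0,0],"twist":0},{"grip":255,"travel":[0,0,0],"twist":0},{"grip":255,"travel":[0,0,0],"twist":0},{"grip":255,"travel":[0,0,0],"twist":0},{"grip":255,"travel":[0,0,0],"twist":0},{"grip":255,"travel":[0,0,0],"twist":0}]' 40
python3 -m jog '[{"grip":255,"travel":[0,0,0],"twist":0},{"grip":255,"travel":[0,0,0],"twist":0},{"grip":255,"travel":[0,0,0],"twist":0},{"grip":255,"travel":[0,0,0],"twist":0}]'
```

```text
time: 16.0
position: [0.5017, 0.2231, 0.1082]
tool_rot: [0.799, 0.602, -0.001, -0.0]
ft_force: [-1.3, 0.1, -0.1]
grip_width: 0.0869
time: 16.8
position: [0.502, 0.2232, 0.109]
tool_rot: [0.799, 0.602, -0.0, -0.0]
ft_force: [0.1, -0.3, 0.0]
grip_width: 0.0309
time: 17.2
position: [0.5018, 0.2232, 0.1089]
tool_rot: [0.799, 0.602, -0.0, -0.0]
ft_force: [-0.3, 0.1, 0.2]
grip_width: 0.014
```

```bash
python3 -m jog '[{"grip":255,"travel":[0,0,0.3],"twist":0},{"grip":255,"travel":[0,0,0.7],"twist":0},{"grip":255,"travel":[0,0,1],"twist":0},{"grip":255,"travel":[0,0,1.5],"twist":0},{"grip":255,"travel":[0,0,1.5],"twist":0},{"grip":255,"travel":[0,0,0],"twist":0}]'
python3 - <<'E'
import cv2,numpy as np
from rig import get_calibration
for c in("scene","side"):
    im=cv2.imread(f"pics/{c}0.png"); hsv=cv2.cvtColor(im,cv2.COLOR_BGR2HSV)
    m=((hsv[...,0]>8)&(hsv[...,0]<28)&(hsv[...,1]>80)).astype(np.uint8)*255
    n,l,s,ce=cv2.connectedComponentsWithStats(m)
    seed=(280*.8,250*.8) if c=="scene" else (480*.8,230*.8)
    i=l[int(seed[1]),int(seed[0])]; print(c,i,s[i])
    ct=max(cv2.findContours((l==i).astype(np.uint8),0,2)[0],key=cv2.contourArea)
    hull=cv2.convexHull(ct)
    k=get_calibration(c); Rc=np.array(k["R"]);t=np.array(k["t"]); C=-Rc.T@t
    P=[]
    for u,v in hull[:,0]:
        d=Rc.T@np.array([(u-k["cx"])/k["fx"],(v-k["cy"])/k["fy"],1]); P.append((C+d*(.004-C[2])/d[2])[:2])
    r=cv2.minAreaRect(np.array(P,np.float32)); print(r); print(cv2.boxPoints(r).round(3).tolist())
E
```

```text
time: 17.8
position: [0.5025, 0.2236, 0.1612]
tool_rot: [0.799, 0.602, 0.001, 0.0]
ft_force: [-1.1, 0.5, -3.5]
grip_width: 0.0138
scene 109 [ 179  165   88   56 4419]
((0.4753252863883972, -0.198263019323349), (0.2526460886001587, 0.20466819405555725), 86.48138427734375)
[[0.36500000953674316, -0.3179999887943268], [0.5699999928474426, -0.3310000002384186], [0.5849999785423279, -0.07800000160932541], [0.38100001215934753, -0.06599999964237213]]
side 23 [ 345  163   84   48 2125]
((0.47538185119628906, -0.19824929535388947), (0.2562240958213806, 0.20329517126083374), 86.10657501220703)
[[0.36500000953674316, -0.3190000057220459], [0.5680000185966492, -0.3330000042915344], [0.5849999785423279, -0.07699999958276749], [0.382999986410141, -0.06400000303983688]]
```

The stand is lifted and held, and its weight reads about 3.5 N. Both cameras put the mat middle at (0.475, -0.198) with yaw about -3.7°. I'll lift the rest of the way and carry it over.

```bash
python3 -m jog '[{"grip":255,"travel":[0,0,1.5],"twist":0},{"grip":255,"travel":[0,0,2],"twist":0},{"grip":255,"travel":[0,0,2],"twist":0},{"grip":255,"travel":[0,0,1.5],"twist":0},{"grip":255,"travel":[-0.2,-1,0],"twist":1.5},{"grip":255,"travel":[-0.4,-2,0],"twist":1.5},{"grip":255,"travel":[-0.5,-3,0],"twist":1.5},{"grip":255,"travel":[-0.6,-3.5,0],"twist":1.5}]'
python3 -m jog '[{"grip":255,"travel":[-0.6,-3.5,0],"twist":1.5},{"grip":255,"travel":[-0.6,-3.5,0],"twist":1.5},{"grip":255,"travel":[-0.6,-3.5,0],"twist":1.5},{"grip":255,"travel":[-0.6,-3.5,0],"twist":1.5},{"grip":255,"travel":[-0.6,-3.5,0],"twist":0.4},{"grip":255,"travel":[-0.6,-3.5,0],"twist":0},{"grip":255,"travel":[-0.6,-3,0],"twist":0},{"grip":255,"travel":[-0.6,-2.5,0],"twist":0}]'
python3 -m jog '[{"grip":255,"travel":[-0.4,-2,0],"twist":0},{"grip":255,"travel":[-0.3,-1.5,0],"twist":0},{"grip":255,"travel":[-0.2,-1,0],"twist":0},{"grip":255,"travel":[0,0,0],"twist":0},{"grip":255,"travel":[0,0,0],"twist":0},{"grip":255,"travel":[0,0,0],"twist":0}]'
python3 - <<'E'
from h import *
ob=get_obs(); print(ob["position"],Ro.from_quat(ob["tool_rot"]).as_euler("ZYX",True),ob["ft_force"])
for n in("scene","side"):
    im=camera(n); cv2.imwrite(f"pics/{n}1.png",im[:,:,::-1])
a=cv2.imread("pics/scene1.png")[100:260,130:330];b=cv2.imread("pics/side1.png")[110:270,300:500]
cv2.imwrite("pics/m1.png",cv2.resize(np.hstack([a,b]),(800,320),interpolation=cv2.INTER_CUBIC))
E
```

```text
time: 18.6
position: [0.4847, 0.1278, 0.2287]
tool_rot: [0.765, 0.644, 0.0, 0.0]
ft_force: [0.7, -0.1, -2.8]
grip_width: 0.0135
time: 19.4
position: [0.4366, -0.1386, 0.2289]
tool_rot: [0.729, 0.684, -0.0, 0.0]
ft_force: [0.5, -0.3, -3.3]
grip_width: 0.0137
time: 20.0
position: [0.4279, -0.1808, 0.2289]
tool_rot: [0.729, 0.685, 0.0, -0.0]
ft_force: [-0.9, -0.5, -3.1]
grip_width: 0.0138
[ 0.42786007 -0.18081351  0.22885143] [ 8.64602738e+01 -4.09342174e-02 -1.79968345e+02] [-0.94915288 -0.47621974 -3.0644473 ]
```

View pics/m1.png

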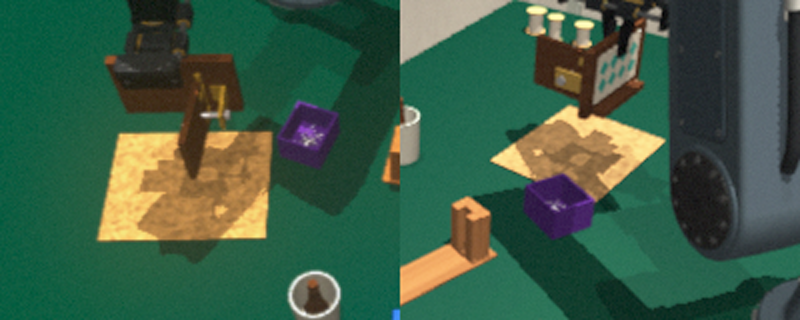

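The stand hangs level over the mat with the leg still open at the stop, and the tub and pot haven't moved. Lowering now.

```bash
python3 -m jog '[{"grip":255,"travel":[-0.2,-1.2,-1],"twist":0},{"grip":255,"travel":[0,0,-2],"twist":0},{"grip":255,"travel":[0,0,-2.5],"twist":0},{"grip":255,"travel":[0,0,-2.5],"twist":0},{"grip":255,"travel":[0,0,-2],"twist":0},{"grip":255,"travel":[0,0,-1],"twist":0},{"grip":255,"travel":[0,0,-0.4],"twist":0},{"grip":255,"travel":[0,0,0],"twist":0}]'
python3 -m jog '[{"grip":255,"travel":[0,0,-0.2],"twist":0},{"grip":255,"travel":[0,0,-0.2],"twist":0},{"grip":255,"travel":[0,0,0],"twist":0}]'
python3 -m jog '[{"grip":255,"travel":[0,0,-0.1],"twist":0},{"grip":255,"travel":[0,0,0],"twist":0}]'
```

```text
time: 20.9
position: [0.4261, -0.1941, 0.1147]
tool_rot: [0.729, 0.685, -0.0, -0.0]
ft_force: [0.9, 0.4, -4.4]
grip_width: 0.0139
time: 21.2
position: [0.4262, -0.1939, 0.1114]
tool_rot: [0.729, 0.685, 0.0, 0.001]
ft_force: [-0.8, -0.1, -4.2]
grip_width: 0.0136
time: 21.4
position: [0.4261, -0.1938, 0.1102]
tool_rot: [0.729, 0.685, 0.0, 0.0]
ft_force: [0.2, 1.3, -3.5]
grip_width: 0.0137
```

```bash
python3 -m jog '[{"grip":255,"travel":[0,0,-0.15],"twist":0},{"grip":255,"travel":[0,0,-0.1],"twist":0},{"grip":255,"travel":[0,0,0],"twist":0}]';python3 -m jog '[{"grip":255,"travel":[0,0,-0.1],"twist":0},{"grip":255,"travel":[0,0,0],"twist":0}]'
```

```text
time: 21.7
position: [0.4259, -0.1937, 0.1073]
tool_rot: [0.729, 0.685, -0.0, -0.0]
ft_force: [0.2, 0.7, -3.5]
grip_width: 0.0139
time: 21.9
position: [0.426, -0.1938, 0.1064]
tool_rot: [0.729, 0.685, -0.0, -0.0]
ft_force: [0.0, -0.4, -3.5]
grip_width: 0.0136
```

```bash
python3 -m jog '[{"grip":255,"travel":[0,0,-0.08],"twist":0},{"grip":255,"travel":[0,0,0],"twist":0}]'; python3 -m jog '[{"grip":255,"travel":[0,0,-0.08],"twist":0},{"grip":255,"travel":[0,0,0],"twist":0}]'
```

```text
time: 22.1
position: [0.4261, -0.1938, 0.1057]
tool_rot: [0.729, 0.685, 0.0, 0.0]
ft_force: [-0.1, -0.2, -3.2]
grip_width: 0.0137
time: 22.3
position: [0.4258, -0.1937, 0.1051]
tool_rot: [0.729, 0.685, -0.0, -0.0]
ft_force: [-2.0, -1.3, 1.1]
grip_width: 0.0133
```

Contact came at z = 0.105, as expected. I'll press a hair more, then open and rise.

```bash
python3 -m jog '[{"grip":255,"travel":[0,0,-0.03],"twist":0},{"grip":255,"travel":[0,0,0],"twist":0}]' 15; python3 -m jog '[{"grip":0,"travel":[0,0,0],"twist":0},{"grip":0,"travel":[0,0,0],"twist":0},{"grip":0,"travel":[0,0,0],"twist":0},{"grip":0,"travel":[0,0,0],"twist":0},{"grip":0,"travel":[0,0,0],"twist":0},{"grip":0,"travel":[0,0,0],"twist":0},{"grip":0,"travel":[0,0,0],"twist":0},{"grip":0,"travel":[0,0,0],"twist":0}]'; python3 -m jog '[{"grip":0,"travel":[0,0,0],"twist":0},{"grip":0,"travel":[0,0,0],"twist":0},{"grip":0,"travel":[0,0,1],"twist":0},{"grip":0,"travel":[0,0,2],"twist":0},{"grip":0,"travel":[0,0,3],"twist":0},{"grip":0,"travel":[0,0,4],"twist":0},{"grip":0,"travel":[0,0,4],"twist":0},{"grip":0,"travel":[0,-4,2],"twist":0}]'; python3 -m jog '[{"grip":0,"travel":[0,-4,2],"twist":0},{"grip":0,"travel":[0,-4,2],"twist":0},{"grip":0,"travel":[0,0,0],"twist":0},{"grip":0,"travel":[0,0,0],"twist":0},{"grip":0,"travel":[0,0,0],"twist":0}]'
python3 - <<'E'
from h import *
shoot("w7"); a=cv2.imread("pics/w7.png"); cv2.imwrite("pics/w7b.png",cv2.resize(a,(800,500)))
m=np.array([.4754,-.1983]);y=np.radians(-3.7);M=np.array([[np.cos(y),-np.sin(y)],[np.sin(y),np.cos(y)]])
for n in ["leg","stop","stand_top","stand"]:
    print(n,[(np.round(M.T@(np.array(d["at"][:2])-m),3),d["at"][2],round(d["p"],2)) for d in search_frame(n,"wrist")][:2])
E
```

```text
time: 22.5
position: [0.426, -0.1938, 0.1048]
tool_rot: [0.729, 0.685, 0.0, 0.0]
ft_force: [-1.3, -0.0, 1.5]
grip_width: 0.0136
time: 23.3
position: [0.426, -0.1938, 0.1046]
tool_rot: [0.729, 0.685, 0.0, 0.0]
ft_force: [-0.6, -1.0, -0.4]
grip_width: 0.0698
time: 24.1
position: [0.4259, -0.2306, 0.2684]
tool_rot: [0.727, 0.686, 0.001, 0.001]
ft_force: [0.8, -0.7, -1.2]
grip_width: 0.0872
time: 24.6
position: [0.4252, -0.3122, 0.304]
tool_rot: [0.729, 0.685, 0.0, -0.001]
ft_force: [0.4, 1.4, -0.7]
grip_width: 0.0867
leg [(array([0.019, 0.032]), 0.0764, 0.56)]
stop [(array([-0.006,  0.06 ]), 0.0581, 0.72)]
stand_top [(array([-0.053,  0.017]), 0.0899, 0.91)]
stand [(array([-0.048,  0.023]), 0.0876, 0.59)]
```

View pics/w7b.png

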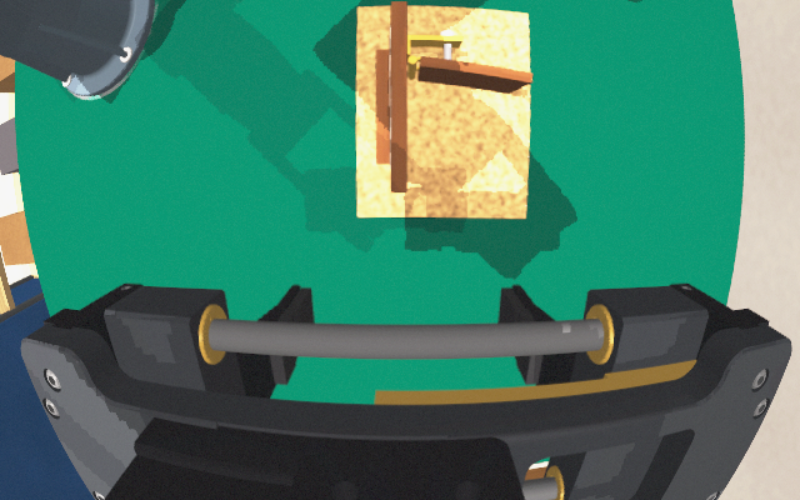

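The stand is upright on the mat and square to it, with the leg open. I'll check the numbers from this picture, then hand in.

Run:
```python
from h import *
T=np.load("pics/w7.npy")
m=np.array([.4754,-.1983]);y=np.radians(-3.7);M=np.array([[np.cos(y),-np.sin(y)],[np.sin(y),np.cos(y)]])
P=lambda u,v,z: M.T@(toworld(T,u*.8,v*.8,z)[:2]-m)
a,b=P(399,3,.114),P(399.5,191,.114); print("panel",a,b,(a+b)/2,"yaw",np.degrees(np.arctan2(-(a-b)[0],(a-b)[1])))
h,t=P(411,60,.095),P(531,75,.089); d=t-h; print("hinge,tip",h,t,"leg angle",np.arctan2(d[0],-d[1]))
print("mat corners",[P(u,v,.004).round(3) for u,v in((356,8),(529,14),(357,217),(527,218))])
for c in("scene","side"):
    camera(c)
    for n in("pin_tub","bobbin_pot","stick"): print(c,n,[np.round(q["at"],3) for q in search_frame(n,c)][:1])
hand_in()
```

```text
panel [-0.04912778  0.08210544] [-0.04831307 -0.08401987] [-0.04872042 -0.00095722] yaw 0.280986833257756
hinge,tip [-0.03862034  0.03324083] [0.07350085 0.02626124] leg angle 1.5086261554273126
mat corners [array([-0.1  ,  0.119]), array([0.101, 0.12 ]), array([-0.1  , -0.127]), array([ 0.102, -0.127])]
scene pin_tub [array([ 0.414, -0.004,  0.021])]
scene bobbin_pot [array([ 0.718, -0.001,  0.056])]
scene stick [array([0.327, 0.305, 0.006])]
side pin_tub [array([0.415, 0.003, 0.029])]
side bobbin_pot [array([0.707, 0.011, 0.061])]
side stick [array([0.324, 0.312, 0.006])]
the job is handed in; nothing more can be done
```

The stand is upright on the mat with its leg open and the pattern towards the robot. I released it and handed the job in at about 25 s of the 72 s; no verdict is reported.

- **Pressing the leg:** I pushed the leg out to its stop while the stand sat in the rack. I held it there for over a second at about 7–8.5 N sideways, with no reading near 15 N. At the peak the wrist also showed 3.8 N upward, about 9 N in all. The leg-to-stop force could not be read directly, but the lever ratio puts it well above 9 N.
- **Lift and placing:** I lifted the stand straight up by its top edge and set it down gently. The wrist force never passed 5 N while lowering.
- **Position on the mat:** The last wrist picture puts the panel's middle at (-49, -1) mm in the mat's frame. That puts the middle of the footprint within about 5 mm of the mat's middle, allowing for the camera error, and square within about 0.3°. The leg is at about 1.51 rad.
- **Bystanders:** The networks place the tub, pot and stick within about 5 mm of their first positions, which is within their own error.
- **Disagreements:** My first estimate of the rack base length was 248 mm instead of 230 mm, so I took the rack's pose from the panel and pin, which matched their given sizes. The mat's y edges in the last picture were also off by about 4 mm.

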